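# Fit the stop pin and try the sloping swatch punch

## Task

Set up the sloping swatch punch: take the longer of the two stop pins out of the wooden rest and press it into the blind hole in the sloping deck until its collar is fully home against the deck. Only then push the spring punch plunger down to its stop and let it come all the way back up. Leave the short pin in the rest and do not disturb the things lying around.

Things in the scene. Friction and masses are not known exactly. Their poses are not given: they have to be found in the camera images.
- deck: Bare aluminium block of the bench punch, 150 (its x, up the slope) x 220 (its y) x 52 mm, fixed on a dark steel stand about 240 mm wide. Origin: centre of its underside; z: square to the sloping deck face, 25 degrees from vertical, leaning towards the low front edge; x: up the slope, away from the robot; y: level. On the half towards +y stands a grey punch frame, 62 mm high above the deck, with the plunger; the hole is in the half towards -y, 104 mm from the plunger axis.
- hole_mouth (a point): Centre of the mouth of the blind hole in the deck face, 22 mm in diameter, 44 mm deep, sharp-edged (no chamfer). Its axes are the deck's: z points straight out of the hole, square to the deck face.
- plunger_top (a point): Centre of the top of the black mushroom head of the punch plunger, 40 mm in diameter and 12 mm thick, 100 mm above the deck face when up. Axes as the deck's: it is pressed along -z, square to the deck face. Moves with the plunger.
- plunger (a joint): Travel of the plunger in m: 0 up (at rest), 0.018 down at its stop. Spring return; needs about 3 N to start and 9 N at the stop.
- long_pin_center (a point): Middle (half-way up, on the axis) of the longer stop pin, 110 mm long, about 0.16 kg; z runs up its axis. Steel shank below, 20 mm in diameter and 40 mm long; steel collar above it 34 mm in diameter and 6 mm thick; black square grip above that 26 x 26 mm (sides along its x and y) and 64 mm long. It stands upright in the rest, hanging by its collar, with 1 mm play all round, its sides parallel to those of the rest; lift it 42 mm to free it.
- long_pin_tip (a point): Centre of the flat lower end of the longer pin's shank, 55 mm below its middle. When fully home it lies 40 mm inside the hole.
- long_pin: The longer stop pin; same point as its tip, z up along its axis.
- short_pin_center (a point): Middle of the shorter stop pin, 70 mm long: the same shank and collar, but a grip only 24 mm long. It stands in the other hole of the rest and stays there.
- rest: Light wooden block 70 x 170 x 50 mm, fixed, with two 22 mm square holes 90 mm apart along its y, in which the pins stand; either pin may be in either hole. Origin: centre of its underside; z up.
- swatch: Bystander: blue fabric swatch pack lying flat, 65 x 90 x 10 mm. Origin: centre of its underside.
- squeegee: Bystander: felt squeegee with a wooden back lying flat, 38 x 100 x 22 mm. Origin: centre of its underside.
- bottle: Bystander: white ink bottle with a black cap standing upright, 60 mm in diameter, 160 mm high. Origin: centre of its underside.

How it is judged:
By the outcome, as a careful person would: the job done as asked, in the order asked, and still so for the second after the job is handed in, with the robot touching nothing.
It also fails if it takes over 67 s, if anything falls off the work surface, if the arm or the gripper's body presses on something with over 40 N, if the wrist force passes 120 N, or if a joint passes its speed limit or range.

## Robot

A 6-joint arm with a two-finger parallel gripper is mounted at the origin on the work surface; the furniture and walls round the work are solid. World frame = base frame: x ahead of the robot, y to its left, z up, the work surface at z = 0. Lengths are in m, angles in rad, forces in N, time in s.
With the tool pointing down it reaches from about 0.25 to 0.725 m from the base axis. Payload 4 kg.
Tool frame: the origin (TCP) lies midway between the tips of the shut fingers; the grasp point (between the pads) lies 19 mm behind it; z points along the fingers, y is the line along which they close (so a half turn about z gives the same grasp; the last joint's range is limited). The gripper opens to 85 mm and grips with 20 to 120 N. Pads are 22 mm wide; open, the fingers measure 114 mm over their backs; the gripper's body (76 mm by 85 mm) begins 54 mm behind the grasp point. The pads swing forward as they close: fully open they stand 13 mm farther back than shut.
Start: joints at [-1.335, 0.241, 0.005, 1.335, 0, 1.571], TCP at [0.117, -0.486, 0.231] pointing down, gripper open.
Joint ranges: [-2.72, 2.72], [-1.05, 1.87], [-1.09, 1.28], [-1.99, 2.15], [-1.42, 1.44], [-3.14, 3.14]. Speed limits (rad/s): [2.79, 2.79, 3.14, 3.14, 3.14, 3.14].

## Interface

Orientations are given as a unit quaternion [x, y, z, w].
In Python, from workcell import monitor, vision, job gives the robot as it stands.
- The arm moves only by the tool move_arm, never from a script. Its argument "moves" is a list that holds one entry, the list of rows, each a list of 5 numbers: the shift along the world's x, y, z in m, then the turn about the world's z in degrees, then the opening in per cent of the stroke, from 0 (shut) to 100 (fully open). In form: [[[x, y, z, turn, gripper], ...]]. A call has 1 to 5 rows; each row is the pose to reach, as a shift and turn from the pose commanded when the call began; what a row does not reach only later rows make up. A row lasts 1/8 s, in which the tool goes at most 62.5 mm and 10.7 degrees, less where a joint would pass 70% of its speed; a pose out of reach is approached as far as the arm can. A call with a gripper value outside its range is refused whole. The fingers move at their own pace and stop on an object; the grip force is fixed at half the most. Time passes only in rows, so rows that repeat a pose let the fingers close. It gives the time, the measured TCP pose, the force, the opening and the grip force at its end, in the units of the state.
- monitor.get_obs(): the state, without advancing time (a new reading comes with each control period).
- vision.camera(name): name is "scene" or "top" or "wrist"; returns a dict with "color" (480x640x3 uint8, red, green, blue), "camera_matrix" (3x3 intrinsics, pixels), "eye" and "attitude" of the camera in the world; the wrist camera has in their place "hand_eye" (4x4, takes a point from camera to tool coordinates, whose origin is the TCP and whose axes are the flange's). Camera axes: x right, y up, looking along -z (the intrinsics and any distortion apply to the point x, -y, -z); pixel columns grow to the right and rows downward; lengths in m; the calibration is good to about 2 mm. A picture is of the moment at which its call begins: read the wrist's pose just before it. There is no depth.
- job.job_done(): hands the job in; it is judged then, once.
The state is a dict: "clock": time; "joint_pos": joint angles; "joint_vel": joint speeds; "tau": joint torques, N m; "eef_pos": TCP position; "tool_rot": TCP orientation; "ft_force": force on the tool from outside, world axes, zero at the start; "ft_torque": the same for the moment, N m; "grip_width": finger opening in m; "grasp_force": force on a finger pad.
Only numpy, scipy, OpenCV 4.12 (cv2) and the standard library are available. Lean on these libraries where they do the work, as an engineer would, in place of code of your own. Each camera call takes 0.05 s, during which the arm holds its last target. There are 200 camera calls.

## Working session

There is one attempt and no reset: what is moved stays moved. The work goes in short steps, Python scripts to look and compute and a tool call to move; the robot and the scene stay as the last step left them, time stands still between calls to the robot, and variables do not carry over. Pictures are saved under pics/ and viewed, at most 12 in all, crops included, and the job is handed in when it is done.

Besides the shell and the picture viewer there is one more tool, called as name(argument=value, ...) on one line, values as JSON. move_arm: Moves the arm, as the interface text tells. Its arguments: {"type":"object","properties":{"moves":{"type":"array","items":{"type":"array","items":{"type":"array","items":{"type":"number"}}}}},"required":["moves"]}

```bash
ls; mkdir -p pics; cat > h.py <<'E'
import numpy as np, cv2
from workcell import monitor, vision, job
def snap(n,f):
    o=monitor.get_obs(); c=vision.camera(n); cv2.imwrite(f'pics/{f}.png',c['color'][:,:,::-1]); 
    import pickle; pickle.dump((o,c),open(f'pics/{f}.pkl','wb')); return o,c
E
python3 - <<'E'
from h import *
for n in ['scene','top','wrist']:
    o,c=snap(n,n+'0'); print(n,{k:v for k,v in c.items() if k!='color'})
print(o)
E
```

```text
pics
scene {'camera_matrix': array([[468.85529755,   0.        , 321.69341838],
       [  0.        , 468.85529755, 233.46259168],
       [  0.        ,   0.        ,   1.        ]]), 'eye': array([ 0.19616805, -0.62318069,  0.89559189]), 'attitude': array([ 0.37725547, -0.08672509, -0.21602359,  0.89637653])}
top {'camera_matrix': array([[576.99618343,   0.        , 322.36097405],
       [  0.        , 576.99618343, 253.56920815],
       [  0.        ,   0.        ,   1.        ]]), 'eye': array([0.33786845, 0.05986469, 1.41665045]), 'attitude': array([ 0.05344163, -0.04678276, -0.6953815 ,  0.71512232])}
wrist {'camera_matrix': array([[388.02701695,   0.        , 318.15158462],
       [  0.        , 388.02701695, 239.1273162 ],
       [  0.        ,   0.        ,   1.        ]]), 'hand_eye': array([[-6.52057620e-04,  9.45841823e-01,  3.24627202e-01,
         8.52219094e-02],
       [ 9.99999783e-01,  6.45825585e-04,  1.26941394e-04,
         1.95794973e-03],
       [-8.95860736e-05,  3.24627215e-01, -9.45842039e-01,
        -1.42302041e-01],
       [ 0.00000000e+00,  0.00000000e+00,  0.00000000e+00,
         1.00000000e+00]])}
{'clock': 0.1, 'joint_pos': array([-1.33498113e+00,  2.41382584e-01,  3.87561381e-03,  1.33521138e+00,
        3.14965470e-05,  1.57078731e+00]), 'joint_vel': array([-0.00123108, -0.0009754 ,  0.00316559,  0.00121336,  0.00010981,
       -0.00065581]), 'tau': array([-1.41268574e-03, -3.73137474e+01,  2.53010291e+01,  1.08244902e-02,
        1.07682899e-05,  6.34460804e-06]), 'eef_pos': array([ 0.11669569, -0.48561278,  0.2304859 ]), 'tool_rot': array([ 9.93055961e-01,  1.17639002e-01, -9.74051989e-05, -9.56194152e-04]), 'ft_force': array([-0.34602596,  0.51791017,  0.42781026]), 'ft_torque': array([-0.01358187, -0.01897637,  0.0181072 ]), 'grasp_force': 0.0, 'grip_width': 0.08541051969631289}
```

View pics/scene0.png

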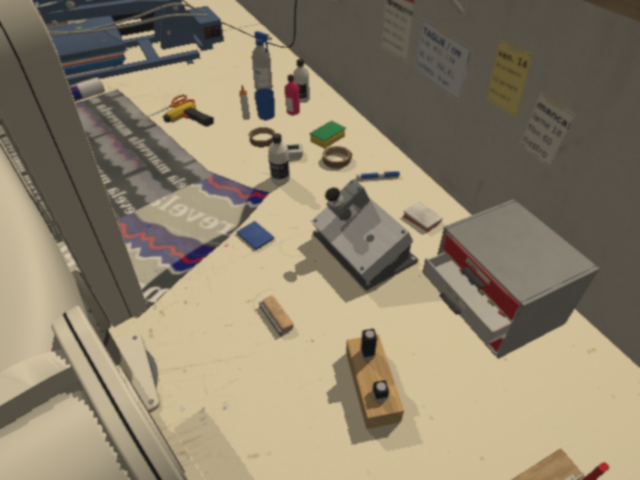

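View pics/top0.png

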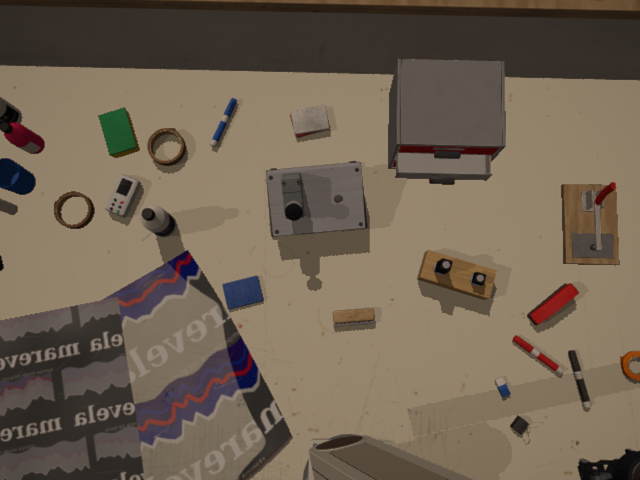

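```bash
cat >> h.py <<'E'
from scipy.spatial.transform import Rotation as R
import pickle
def cam(f):
    o,c=pickle.load(open(f'pics/{f}.pkl','rb')); K=c['camera_matrix']
    if 'eye' in c: return K,np.array(c['eye']),R.from_quat(c['attitude']).as_matrix()
    T=R.from_quat(o['tool_rot']).as_matrix(); H=c['hand_eye']
    return K,o['eef_pos']+T@H[:3,3],T@H[:3,:3]
def ray(f,uv):
    K,e,A=cam(f); d=np.linalg.inv(K)@[uv[0],uv[1],1]; d=A@(d*[1,-1,-1]); return e,d/np.linalg.norm(d)
def onz(f,uv,z):
    e,d=ray(f,uv); return e+d*(z-e[2])/d[2]
def tri(*fu):
    M=np.zeros((3,3));b=np.zeros(3)
    for f,uv in fu:
        e,d=ray(f,uv);P=np.eye(3)-np.outer(d,d);M+=P;b+=P@e
    return np.linalg.solve(M,b)
def proj(f,p):
    K,e,A=cam(f); q=A.T@(np.asarray(p)-e)*[1,-1,-1]; q=K@q; return q[:2]/q[2]
E
python3 - <<'E'
import cv2,numpy as np
t=cv2.imread('pics/top0.png');s=cv2.imread('pics/scene0.png')
a=cv2.resize(t[155:245,260:375],None,fx=3.45,fy=3.45,interpolation=3)[:300,:400]
b=cv2.resize(t[245:305,415:500],None,fx=4.5,fy=4.5,interpolation=3)
c=cv2.resize(s[178:290,300:425],None,fx=3.0,fy=3.0,interpolation=3)[:300]
d=cv2.resize(s[325:430,340:410],None,fx=2.8,fy=2.8,interpolation=3)
o=np.zeros((600,800,3),np.uint8)
for im,(x,y) in zip([a,b,c,d],[(0,0),(400,0),(0,300),(400,300)]): o[y:y+im.shape[0],x:x+im.shape[1]]=im[:600-y,:800-x]; print(im.shape)
cv2.imwrite('pics/crop1.png',o)
E
```

```text
(300, 397, 3)
(270, 382, 3)
(300, 375, 3)
(294, 196, 3)
```

View pics/crop1.png

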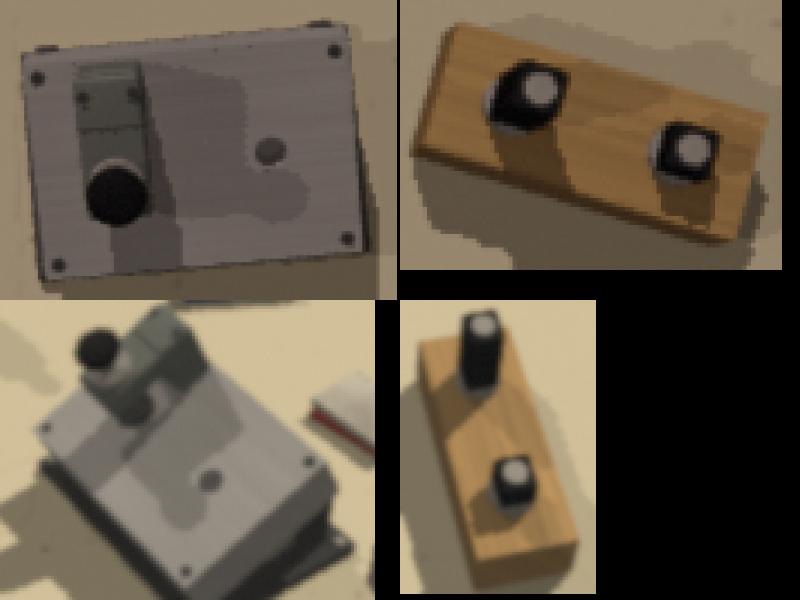

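```bash
python3 - <<'E'
from h import *
np.set_printoptions(precision=4,suppress=True)
T=lambda x,y,ox,oy,s,cx,cy:((x-cx)/s+ox,(y-cy)/s+oy)
A=lambda x,y:T(x,y,260,155,3.45,0,0); B=lambda x,y:T(x,y,415,245,4.5,400,0)
C=lambda x,y:T(x,y,300,178,3,0,300); D=lambda x,y:T(x,y,340,325,2.8,400,300)
hole=tri(('top0',A(270,151)),('scene0',C(210,481)))
pl=tri(('top0',A(117,193)),('scene0',C(97,346)))
print('hole',hole,'plung',pl)
print('pl-hole',pl-hole)
print('long',tri(('top0',B(541,89)),('scene0',D(484,325))),onz('top0',B(541,89),.12),onz('scene0',D(484,325),.12))
print('short',tri(('top0',B(693,150)),('scene0',D(515,470))),onz('top0',B(693,150),.08),onz('scene0',D(515,470),.08))
print('deck bolts',[tri(('top0',A(*a)),('scene0',C(*b))) for a,b in [((335,51),(309,461)),((347,239),(186,571)),((37,78),(46,427)) ]][:])
# rest top corners z=.05
cs=[onz('top0',B(*p),.05) for p in [(458,24),(768,115),(738,240),(415,150)]]
print('rest',cs, np.degrees(np.arctan2(*(cs[0]-cs[1])[:2])),np.degrees(np.arctan2(*(cs[3]-cs[2])[:2])),np.linalg.norm(cs[0]-cs[1]))
E
```

```text
hole [0.658  0.0414 0.0917] plung [0.6062 0.1391 0.1807]
pl-hole [-0.0518  0.0977  0.089 ]
long [ 0.5055 -0.2063  0.1201] [ 0.505  -0.2061  0.12  ] [ 0.5062 -0.2064  0.12  ]
short [ 0.4808 -0.2921  0.082 ] [ 0.4806 -0.2925  0.08  ] [ 0.4819 -0.2914  0.08  ]
deck bolts [array([ 0.7209, -0.0002,  0.1219]), array([ 0.6041, -0.0138,  0.0658]), array([0.6604, 0.2195, 0.0321])]
rest [array([ 0.5476, -0.1765,  0.05  ]), array([ 0.5035, -0.3401,  0.05  ]), array([ 0.437 , -0.3235,  0.05  ]), array([ 0.4797, -0.154 ,  0.05  ])] 15.095370673000831 14.150968671257262 0.169467377864281
```

move_arm(moves=[[[0.0486,0.0349,0,-4,100],[0.0972,0.0698,0,-8,100],[0.1458,0.1047,0,-12,100],[0.1944,0.1396,0,-16,100],[0.243,0.1745,0,-20,100]]])

```text
clock: 0.78
eef_pos: [0.3611, -0.3103, 0.2312]
tool_rot: [0.998, -0.058, -0.0, 0.0]
ft_force: [0.5, -0.7, -0.4]
grip_width: 0.0854
grasp_force: 0.0
```

move_arm(moves=[[[0.0486,0.0349,0,-4,100],[0.0972,0.0698,0,-8,100],[0.1258,0.0903,-0.01,-8.7,100],[0.1258,0.0903,-0.02,-8.7,100],[0.1258,0.0903,-0.02,-8.7,100]]])

```text
clock: 1.4
eef_pos: [0.4843, -0.2211, 0.2099]
tool_rot: [0.991, -0.132, -0.002, -0.0]
ft_force: [-0.6, 0.6, 0.4]
grip_width: 0.0852
grasp_force: 0.0
```

```bash
python3 - <<'E'
from h import *
o,c=snap('wrist','w1')
for p in [(.5055,-.2063,.12),(.4808,-.2921,.08),(.5055,-.2063,.05)]: print(proj('w1',p))
E
```

```text
[284.80982898 223.08352774]
[413.00253694 208.82489016]
[291.97567409 197.60860853]
```

View pics/w1.png

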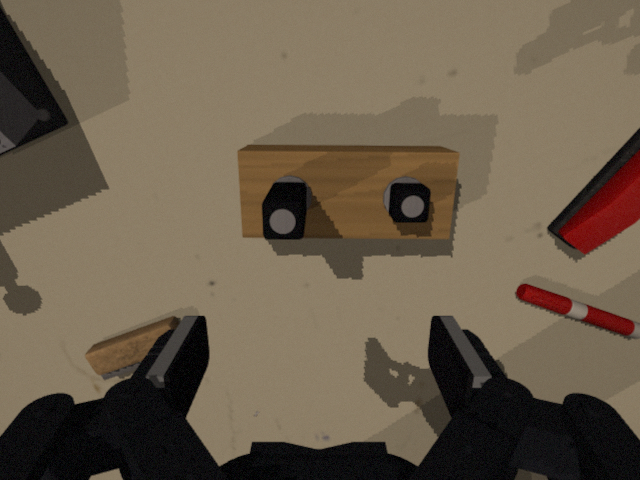

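```bash
python3 - <<'E'
from h import *
print(onz('w1',(282.5,221.5),.12),onz('w1',(412.5,206.5),.08), pickle.load(open('pics/w1.pkl','rb'))[0]['eef_pos'])
# rest front edge top line
a,b=onz('w1',(243,237),.05),onz('w1',(457,238.5),.05);print(np.degrees(np.arctan2(*(a-b)[:2])),a,b)
E
```

```text
[ 0.50686286 -0.20521011  0.12      ] [ 0.48259744 -0.29207016  0.08      ] [ 0.48429553 -0.22109956  0.20986537]
15.63847851830071 [ 0.48436862 -0.15807598  0.05      ] [ 0.43691181 -0.32760751  0.05      ]
```

move_arm(moves=[[[0.0207,0.015,0,-0.4,100],[0.0207,0.015,-0.05,-0.4,100],[0.0207,0.015,-0.1,-0.4,100],[0.0207,0.015,-0.1375,-0.4,100],[0.0207,0.015,-0.1375,-0.4,100]]])

```text
clock: 2.08
eef_pos: [0.5029, -0.2064, 0.0715]
tool_rot: [0.991, -0.137, -0.003, -0.001]
ft_force: [-0.2, -0.6, -0.2]
grip_width: 0.0853
grasp_force: 0.0
```

move_arm(moves=[[[0,0,0,0,0],[0,0,0,0,0],[0,0,0,0,0],[0,0,0,0,0],[0,0,0,0,0]]])

```text
clock: 2.7
eef_pos: [0.5074, -0.2062, 0.0753]
tool_rot: [0.991, -0.135, 0.001, -0.0]
ft_force: [-0.0, 2.5, 6.6]
grip_width: 0.0252
grasp_force: 60.6
```

move_arm(moves=[[[0,0,0.012,0,0],[0,0,0.024,0,0],[0,0,0.032,0,0],[0,0,0.032,0,0]]])

```text
clock: 3.2
eef_pos: [0.5066, -0.2064, 0.1068]
tool_rot: [0.991, -0.136, 0.001, 0.0]
ft_force: [1.1, 2.1, -0.5]
grip_width: 0.0253
grasp_force: 60.0
```

move_arm(moves=[[[-0.004,0.0011,0,0,0],[-0.0077,0.0021,-0.0003,0,0],[-0.0077,0.0021,-0.0003,0,0]]])

```text
clock: 3.58
eef_pos: [0.5021, -0.2044, 0.1068]
tool_rot: [0.991, -0.135, 0.004, -0.0]
ft_force: [7.4, 1.5, -1.0]
grip_width: 0.0253
grasp_force: 59.9
```

move_arm(moves=[[[-0.0062,0.0017,-0.0008,0,0],[-0.0123,0.0034,-0.0022,0,0],[-0.0123,0.0034,-0.0022,0,0]]])

```text
clock: 3.95
eef_pos: [0.4905, -0.2011, 0.1055]
tool_rot: [0.991, -0.135, 0.005, -0.0]
ft_force: [7.8, 2.8, 3.2]
grip_width: 0.0251
grasp_force: 60.2
```

```bash
python3 - <<'E'
from h import *
o,c=snap('scene','s2'); o2,c2=snap('top','t2')
u=proj('s2',o['eef_pos']).astype(int);v=proj('t2',o['eef_pos']).astype(int);print(u,v)
k=lambda c,u,h:cv2.resize(c['color'][max(u[1]-h,0):u[1]+h,u[0]-h:u[0]+h,::-1],(400,400),interpolation=3)
cv2.imwrite('pics/crop2.png',np.hstack([k(c,u,50),k(c2,v,40)]))
E
```

```text
[361 339] [442 271]
```

View pics/crop2.png

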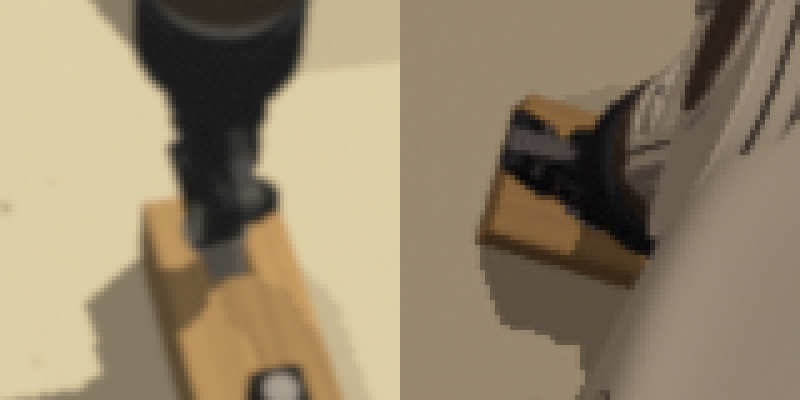

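move_arm(moves=[[[-0.0058,0.0016,-0.0017,0,0],[-0.0112,0.0031,-0.0037,0,0],[-0.0158,0.0044,-0.0058,0,0],[-0.0158,0.0044,-0.0058,0,0]]])

```text
clock: 4.55
eef_pos: [0.475, -0.1968, 0.1001]
tool_rot: [0.991, -0.135, 0.005, -0.0]
ft_force: [6.2, 2.7, 5.9]
grip_width: 0.0252
grasp_force: 60.2
```

move_arm(moves=[[[0.003,-0.0008,0.01,0,0],[0.003,-0.0008,0.06,0,0],[0.003,-0.0008,0.11,5,0],[0.003,-0.0008,0.12,13,0],[0.003,-0.0008,0.12,21.5,0]]])

```text
clock: 5.18
eef_pos: [0.4731, -0.1981, 0.2187]
tool_rot: [0.999, 0.054, 0.0, 0.001]
ft_force: [-0.3, -0.7, -1.8]
grip_width: 0.0253
grasp_force: 59.6
```

move_arm(moves=[[[0.026,0.045,0,0,0],[0.053,0.092,0,0,0],[0.08,0.14,0,0,0],[0.11,0.19,-0.01,0,0],[0.138,0.2345,-0.02,0,0]]])

```text
clock: 5.8
eef_pos: [0.6115, 0.0381, 0.1967]
tool_rot: [0.999, 0.051, -0.001, 0.001]
ft_force: [0.9, -0.4, -1.3]
grip_width: 0.0253
grasp_force: 59.8
```

move_arm(moves=[[[0,0,0,0,0],[0,0,0,0,0]]])

```text
clock: 6.05
eef_pos: [0.6105, 0.0365, 0.1966]
tool_rot: [0.999, 0.052, -0.001, 0.001]
ft_force: [-0.7, -0.4, -1.3]
grip_width: 0.0256
grasp_force: 59.7
```

```bash
python3 - <<'E'
from h import *
o,c=snap('scene','s3'); o2,c2=snap('wrist','w3')
print(o2['eef_pos'],o2['tool_rot'])
g=o2['eef_pos']+[0,0,.019]; tip=g+np.array([.0345,.0036,-.0743])
for f in('s3','w3'): print(proj(f,tip),proj(f,[.658,.0414,.0917]),proj(f,g))
u=proj('s3',tip).astype(int);h=60;print(u)
a=cv2.resize(c['color'][u[1]-h:u[1]+h,u[0]-h:u[0]+h,::-1],(400,400),interpolation=3)
b=cv2.resize(c2['color'][120:420,170:470,::-1],(400,400),interpolation=3)
cv2.imwrite('pics/crop3.png',np.hstack([a,b]))
E
```

```text
[0.61061763 0.03598231 0.19721971] [ 9.98697374e-01  5.10143699e-02 -8.53244796e-04  6.01383796e-04]
[367.07869064 225.41640402] [370.02366225 238.33533206] [356.4305521  206.81795646]
[314.61822525 208.23906508] [314.35086802 168.52163405] [313.65053573 348.91180543]
[367 225]
```

View pics/crop3.png

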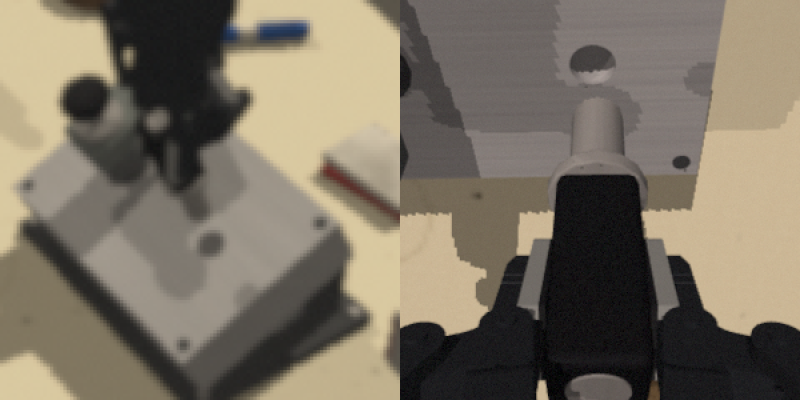

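```bash
python3 - <<'E'
from h import *
from scipy.optimize import least_squares
o,_=pickle.load(open('pics/w3.pkl','rb')); yaw=np.radians(5.85)
Rz=R.from_euler('z',yaw).as_matrix()
t=np.linspace(0,2*np.pi,72)
def circ(g,phi,d,r):  # d: below grasp along axis
    ax=Rz@[np.sin(phi),0,-np.cos(phi)]; ex=Rz@[np.cos(phi),0,np.sin(phi)]; ey=Rz@[0,1,0]
    return np.array([proj('w3',g+ax*d+r*(np.cos(a)*ex+np.sin(a)*ey)) for a in t])
P=lambda x,y:(170+(x-400)*.75,120+y*.75)
def model(p):
    phi,s,dx,dy=p; g=o['eef_pos']+[0,0,.019]+Rz@[dx,dy,0]
    tip=circ(g,phi,s,.01); col=circ(g,phi,s-.04,.017); top=circ(g,phi,s-.11,.009).mean(0)
    return np.array([tip[:,1].min(),tip[:,0].min(),tip[:,0].max(),col[:,1].min(),col[:,0].min(),col[:,0].max(),*top])
obs=np.array([P(0,98)[1],P(574,0)[0],P(623,0)[0],P(0,151)[1],P(549,0)[0],P(648,0)[0],*P(598,388)])
f=least_squares(lambda p:np.r_[model(p)-obs,(p[1]-.082)/.003,p[2:]/.003],[np.radians(25),.082,0,0])
print(np.degrees(f.x[0]),f.x[1:],(model(f.x)-obs).round(1))
phi,s,dx,dy=f.x; g=o['eef_pos']+[0,0,.019]+Rz@[dx,dy,0]; tip=g+s*(Rz@[np.sin(phi),0,-np.cos(phi)])
# hole: intersect wrist ray with deck plane height
e,d=ray('w3',P(592.5,64)); zd=Rz@[-np.sin(np.radians(25)),0,np.cos(np.radians(25))]
h0=np.array([.658,.0414,.0917]); h=e+d*((h0-e)@zd)/(d@zd); print('tip',tip,'hole',h)
D=R.from_euler('zy',[yaw,-np.radians(25)]).as_matrix(); print('tip in hole frame',D.T@(tip-h),'zd',D[:,2],'xd',D[:,0])
E
```

```text
21.77862518283927 [ 0.08555972  0.00102042 -0.00197519] [ 0.3 -0.6 -0.2 -0.5 -0.1 -0.3  0.7  0.3]
tip [0.64341322 0.03735695 0.13676688] hole [0.6583549  0.04141824 0.0918655 ]
tip in hole frame [ 0.00499214 -0.00459404  0.0470091 ] zd [-0.42261826  0.          0.90630779] xd [0.90158786 0.10192446 0.42041733]
```

move_arm(moves=[[[0.002,0.002,-0.008,0,0],[0.005,0.003,-0.02,0,0],[0.0115,0.0037,-0.0387,0,0],[0.0115,0.0037,-0.0387,0,0],[0.0115,0.0037,-0.0387,0,0]]])

```text
clock: 6.78
eef_pos: [0.6229, 0.0409, 0.1583]
tool_rot: [0.999, 0.052, -0.0, 0.0]
ft_force: [-0.0, 0.2, -0.8]
grip_width: 0.0255
grasp_force: 59.7
```

```bash
python3 - <<'E'
from h import *
o2,c2=snap('wrist','w4'); print(o2['eef_pos'],o2['tool_rot'],o2['ft_force'])
cv2.imwrite('pics/crop4.png',cv2.resize(c2['color'][120:320,220:420,::-1],(600,600),interpolation=3))
E
```

```text
[0.62288393 0.04089747 0.1583139 ] [ 9.98670273e-01  5.15504813e-02 -4.82286603e-04  3.09664301e-05] [-0.03111213  0.22816562 -0.83696406]
```

View pics/crop4.png

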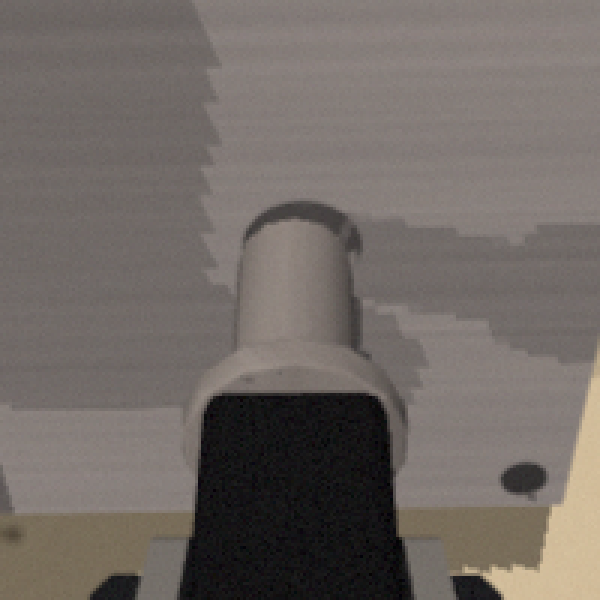

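```bash
python3 - <<'E'
from h import *
from scipy.optimize import least_squares
o,_=pickle.load(open('pics/w4.pkl','rb'));yaw=np.radians(5.87)
D=R.from_euler('ZY',[yaw,-np.radians(25)]).as_matrix(); t=np.linspace(0,2*np.pi,72)
Q=lambda x,y:(220+x/3,120+y/3)
def C(c,M,r): return np.array([proj('w4',c+M@[r*np.cos(a),r*np.sin(a),0]) for a in t])
h0=np.array([.6583,.0414,.0918])
def fh(p):
    q=C(h0+D@[p[0],p[1],0],D,.011); return [q[:,1].min()-Q(0,201)[1],(q[:,0].min()+q[:,0].max())/2-Q(303,0)[0]]
a=least_squares(fh,[0,0]).x; h=h0+D@[a[0],a[1],0]
q=C(h,D,.011);print('hole',h,a,'width crop px',np.ptp(q[:,0])*3,'vs 116')
for ph in (21,22,23.5,25):
    M=R.from_euler('ZY',[yaw,-np.radians(ph)]).as_matrix()
    Rz=R.from_euler('z',yaw).as_matrix()
    def model(p):
        g=o['eef_pos']+[0,0,.019]+Rz@[p[1],p[2],0]; tip=g-M[:,2]*p[0]
        T=C(tip,M,.01);K=C(tip+M[:,2]*.04,M,.017); return tip,np.array([T[:,1].min()-Q(0,217)[1],(T[:,0].min()+T[:,0].max())/2-Q(297,0)[0],K[:,1].min()-Q(0,340)[1],(K[:,0].max()+K[:,0].min())/2-Q(296,0)[0]])
    f=least_squares(lambda p:np.r_[model(p)[1],(p[0]-.084)/.002,p[1]/.002],[.084,0,0]); tip,r=model(f.x)
    print(ph,f.x,r.round(1),'tip in hole',D.T@(tip-h))
E
```

```text
hole [0.65766078 0.04118311 0.09149315] [-0.00072608 -0.00015038] width crop px 119.55237574081093 vs 116
21 [ 0.08430959  0.00249796 -0.00202851] [ 1.8 -0.2 -1.3  0.2] tip in hole [0.00127247 0.00124404 0.00725273]
22 [ 0.084409    0.00172453 -0.00202796] [ 1.  -0.2 -0.7  0.2] tip in hole [0.00203501 0.00124459 0.0073905 ]
23.5 [ 0.08458823  0.00056443 -0.00202712] [-0.2 -0.2  0.3  0.2] tip in hole [0.00318697 0.00124543 0.00761485]
25 [ 0.08480122 -0.00059533 -0.00202626] [-1.5 -0.2  1.2  0.2] tip in hole [0.00435012 0.00124629 0.00786301]
```

move_arm(moves=[[[-0.001,-0.0013,-0.003,0,0],[0.0003,-0.0011,-0.0065,0,0],[0.0016,-0.001,-0.0092,0,0],[0.0029,-0.0009,-0.0119,0,0],[0.0029,-0.0009,-0.0119,0,0]]])

```text
clock: 7.45
eef_pos: [0.626, 0.0401, 0.1466]
tool_rot: [0.999, 0.052, -0.0, -0.0]
ft_force: [-0.9, 0.4, -0.1]
grip_width: 0.0255
grasp_force: 59.7
```

move_arm(moves=[[[0.0021,0.0002,-0.0045,0,0],[0.0042,0.0004,-0.0091,0,0],[0.0042,0.0004,-0.0091,0,0]]])

```text
clock: 7.82
eef_pos: [0.6303, 0.0405, 0.1372]
tool_rot: [0.999, 0.052, -0.0, -0.0]
ft_force: [0.1, 0.3, -0.9]
grip_width: 0.026
grasp_force: 59.8
```

move_arm(moves=[[[0.0025,0.0003,-0.0054,0,0],[0.005,0.0005,-0.0109,0,0],[0.005,0.0005,-0.0109,0,0]]])

```text
clock: 8.2
eef_pos: [0.6353, 0.041, 0.1263]
tool_rot: [0.999, 0.052, -0.0, -0.0]
ft_force: [1.3, 0.1, -0.4]
grip_width: 0.0254
grasp_force: 59.8
```

move_arm(moves=[[[0.0017,0.0002,-0.0036,0,0],[0.0034,0.0003,-0.0073,0,0],[0.0034,0.0003,-0.0073,0,0]]])

```text
clock: 8.57
eef_pos: [0.6386, 0.0413, 0.1192]
tool_rot: [0.999, 0.052, -0.0, -0.0]
ft_force: [1.0, 0.3, -0.5]
grip_width: 0.0255
grasp_force: 59.8
```

```bash
python3 - <<'E'
from h import *
o2,c2=snap('wrist','w5'); print(o2['eef_pos'],o2['ft_force'])
cv2.imwrite('pics/crop5.png',cv2.resize(c2['color'][120:420,170:470,::-1],(600,600),interpolation=3))
E
```

```text
[0.63860994 0.04126376 0.11922372] [ 1.0274623   0.31444638 -0.47317136]
```

View pics/crop5.png

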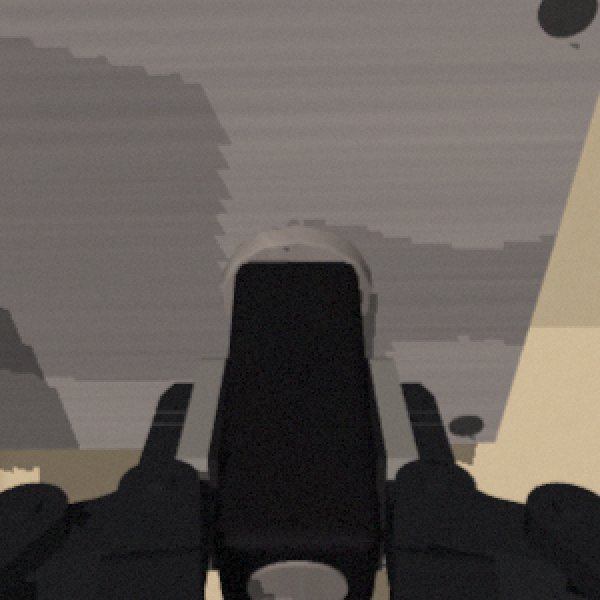

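move_arm(moves=[[[0.0013,0.0001,-0.0027,0,0],[0.0025,0.0003,-0.0054,0,0],[0.0025,0.0003,-0.0054,0,0]]])

```text
clock: 9.0
eef_pos: [0.6399, 0.0413, 0.1168]
tool_rot: [0.999, 0.052, -0.0, 0.0]
ft_force: [-7.6, -0.7, 11.0]
grip_width: 0.0254
grasp_force: 61.5
```

move_arm(moves=[[[0.0008,0.0001,-0.0018,0,0],[0.0017,0.0002,-0.0036,0,0],[0.0017,0.0002,-0.0036,0,0]]])

```text
clock: 9.38
eef_pos: [0.64, 0.0413, 0.1167]
tool_rot: [0.999, 0.051, -0.001, 0.0]
ft_force: [-18.5, -1.6, 27.8]
grip_width: 0.0253
grasp_force: 63.7
```

move_arm(moves=[[[-0.003,-0.0003,0.0065,0,0],[-0.003,-0.0003,0.0065,0,0],[-0.003,-0.0003,0.0065,0,30],[-0.003,-0.0003,0.0065,0,60],[-0.003,-0.0003,0.0065,0,60]]])

```text
clock: 10.0
eef_pos: [0.6399, 0.0415, 0.1165]
tool_rot: [0.999, 0.052, -0.0, 0.0]
ft_force: [0.6, 0.1, -0.5]
grip_width: 0.0518
grasp_force: 0.0
```

move_arm(moves=[[[0,0,0.05,0,60],[-0.01,0,0.09,0,60],[-0.01,0,0.09,0,0],[-0.01,0,0.09,0,0],[-0.01,0,0.09,0,0]]])

```text
clock: 10.62
eef_pos: [0.6289, 0.0414, 0.2051]
tool_rot: [0.999, 0.052, -0.002, 0.0]
ft_force: [-0.8, -0.5, -0.1]
grip_width: 0.0001
grasp_force: 0.0
```

```bash
python3 - <<'E'
from h import *
o2,c2=snap('wrist','w6'); print(o2['eef_pos'],o2['ft_force'])
D=R.from_euler('ZY',[np.radians(5.87),-np.radians(25)]).as_matrix();h=np.array([.6577,.0412,.0915])
print('top pred',proj('w6',h+D[:,2]*.07)-[170,150],'plunger',proj('w6',h+D@[0,.104,.1])-[170,150])
cv2.imwrite('pics/crop6.png',cv2.resize(c2['color'][150:450,170:470,::-1],(600,600),interpolation=3))
E
```

```text
[0.62893086 0.04138236 0.20513074] [-0.83678977 -0.54385875 -0.05962481]
top pred [150.78782286 124.45576353] plunger [-62.93674597 171.46792916]
```

View pics/crop6.png

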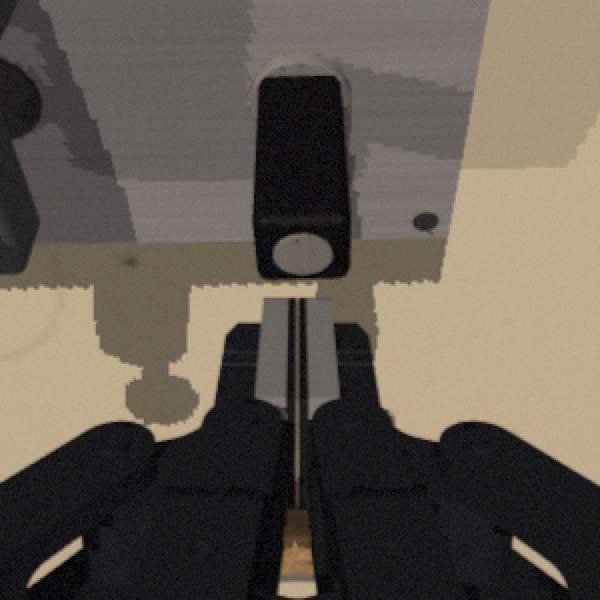

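move_arm(moves=[[[-0.012,-0.001,-0.015,0,0],[-0.012,-0.001,-0.033,0,0],[-0.0095,-0.0008,-0.0384,0,0],[-0.007,-0.0005,-0.0439,0,0],[-0.007,-0.0005,-0.0439,0,0]]])

```text
clock: 11.3
eef_pos: [0.623, 0.041, 0.1628]
tool_rot: [0.999, 0.052, -0.0, -0.0]
ft_force: [-1.0, -0.3, 0.0]
grip_width: -0.0001
grasp_force: 0.0
```

move_arm(moves=[[[0.0012,0.0001,-0.0027,0,0],[0.0025,0.0003,-0.0054,0,0],[0.0025,0.0003,-0.0054,0,0]]])

```text
clock: 11.68
eef_pos: [0.6251, 0.0412, 0.1601]
tool_rot: [0.999, 0.052, 0.001, 0.0]
ft_force: [-4.3, -0.8, 8.3]
grip_width: 0.0004
grasp_force: 4.9
```

move_arm(moves=[[[0.0012,0.0001,-0.0027,0,0],[0.0021,0.0002,-0.0045,0,0],[0.0021,0.0002,-0.0045,0,0]]])

```text
clock: 12.05
eef_pos: [0.6255, 0.0412, 0.1597]
tool_rot: [0.999, 0.051, 0.001, 0.0]
ft_force: [-15.5, -2.5, 27.4]
grip_width: 0.0002
grasp_force: 15.6
```

move_arm(moves=[[[-0.0046,-0.0005,0.01,0,0],[-0.005,0,0.05,0,0],[-0.005,0.02,0.09,0,0],[-0.01,0.06,0.1,0,0],[-0.01,0.06,0.1,0,0]]])

```text
clock: 12.68
eef_pos: [0.6196, 0.0871, 0.2537]
tool_rot: [0.998, 0.067, 0.0, -0.007]
ft_force: [-0.2, -0.0, -0.9]
grip_width: -0.0
grasp_force: 0.0
```

```bash
python3 - <<'E'
from h import *
o2,c2=snap('wrist','w7'); o,c=snap('scene','s7'); print(o2['eef_pos'],o2['ft_force'])
D=R.from_euler('ZY',[np.radians(5.87),-np.radians(25)]).as_matrix();h=np.array([.6577,.0412,.0915])
print('pintop',proj('w7',h+D[:,2]*.07),'plunger',proj('w7',h+D@[0,.104,.1]),h+D@[0,.104,.1])
cv2.imwrite('pics/crop7.png',c2['color'][:,:,::-1])
E
```

```text
[0.61961237 0.08710856 0.25371439] [-0.17184176 -0.00757505 -0.90123463]
pintop [393.15618807 240.53196251] plunger [225.77740254 269.37338735] [0.60502352 0.14033249 0.18213078]
```

View pics/crop7.png

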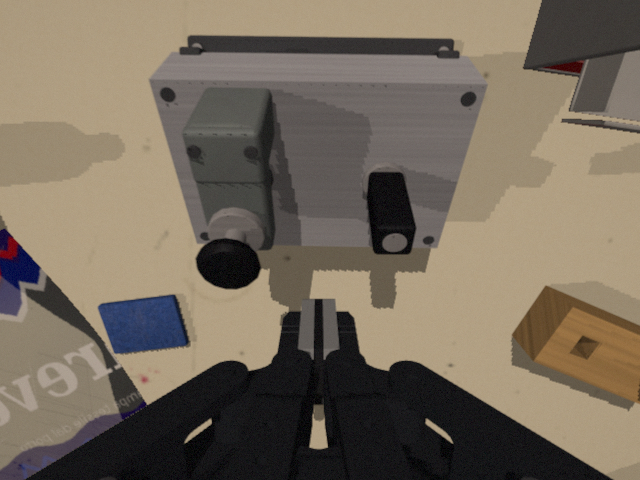

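move_arm(moves=[[[0,0,0,0,0],[0,0,0,0,0]]])

```text
clock: 13.02
eef_pos: [0.619, 0.0848, 0.2521]
tool_rot: [0.998, 0.065, -0.002, -0.006]
ft_force: [0.4, -0.6, -0.7]
grip_width: 0.0001
grasp_force: 0.0
```

```bash
python3 - <<'E'
from h import *
o=monitor.get_obs(); print(o['joint_pos'],o['joint_vel'],o['tau'],o['ft_force'],o['ft_torque'],o['eef_pos'])
E
```

```text
[0.12986582 0.4957162  0.43027938 1.50763498 0.01286603 3.14052904] [ 0.00046762 -0.00490039  0.00943238  0.00134649 -0.00017853  0.00128654] [ 1.08555991e-01 -4.96525383e+01  2.57828557e+01  1.56702264e-02
  4.55775450e-02 -4.59621115e-04] [ 0.40455031 -0.61435998 -0.69686645] [-0.04389052  0.02049644 -0.00332775] [0.61904088 0.08478516 0.25213597]
```

move_arm(moves=[[[0,0,0,8,0],[-0.005,0,0,16,0],[-0.005,0,0,16,0],[-0.005,0,0,16,0]]])

```text
clock: 13.52
eef_pos: [0.6145, 0.0851, 0.2531]
tool_rot: [0.979, 0.203, -0.002, -0.006]
ft_force: [-0.2, 0.2, 0.3]
grip_width: -0.0001
grasp_force: 0.0
```

move_arm(moves=[[[-0.0285,0.03,0,0,0],[-0.0285,0.052,-0.02,0,0],[-0.0285,0.052,-0.053,0,0],[-0.0285,0.052,-0.053,0,0],[-0.0285,0.052,-0.053,0,0]]])

```text
clock: 14.15
eef_pos: [0.5865, 0.1372, 0.2013]
tool_rot: [0.979, 0.204, -0.001, -0.006]
ft_force: [0.4, -1.7, 0.1]
grip_width: 0.0004
grasp_force: 0.0
```

```bash
python3 - <<'E'
from h import *
o2,c2=snap('wrist','w8'); print(o2['eef_pos'],o2['ft_force'])
cv2.imwrite('pics/crop8.png',cv2.resize(c2['color'][120:420,170:470,::-1],(600,600),interpolation=3))
E
```

```text
[0.58646312 0.13721765 0.20125396] [ 0.43115675 -1.69860484  0.10501343]
```

View pics/crop8.png

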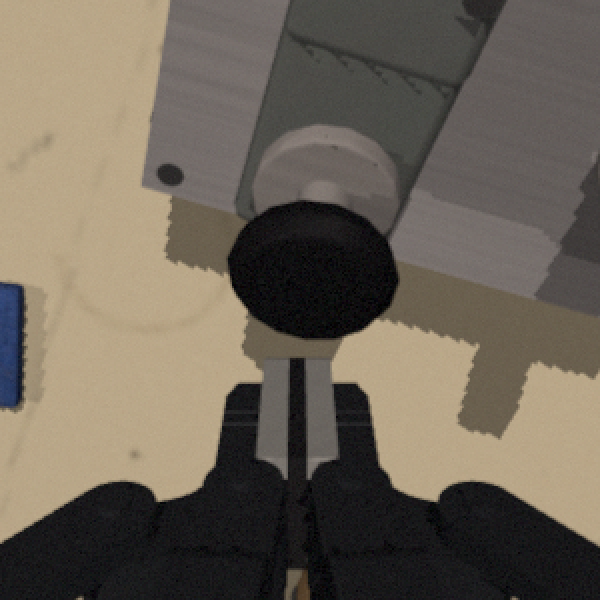

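move_arm(moves=[[[0.0042,0,-0.0091,0,0],[0.0063,0,-0.0136,0,0],[0.0084,0,-0.0181,0,0],[0.0084,0,-0.0181,0,0]]])

```text
clock: 14.7
eef_pos: [0.5945, 0.1373, 0.1822]
tool_rot: [0.979, 0.204, -0.001, -0.006]
ft_force: [-0.7, -0.7, 1.9]
grip_width: -0.0
grasp_force: 1.4
```

move_arm(moves=[[[0.0025,0.0003,-0.0054,0,0],[0.005,0.0005,-0.0109,0,0],[0.005,0.0005,-0.0109,0,0]]])

```text
clock: 15.08
eef_pos: [0.5995, 0.1379, 0.1714]
tool_rot: [0.979, 0.204, -0.001, -0.006]
ft_force: [-3.3, 0.2, 5.4]
grip_width: -0.0002
grasp_force: 3.1
```

move_arm(moves=[[[0.0021,0.0002,-0.0045,0,0],[0.0042,0.0004,-0.0091,0,0],[0.0042,0.0004,-0.0091,0,0]]])

```text
clock: 15.45
eef_pos: [0.6016, 0.1381, 0.1673]
tool_rot: [0.979, 0.204, -0.001, -0.007]
ft_force: [-16.0, -3.7, 27.3]
grip_width: -0.0003
grasp_force: 15.5
```

move_arm(moves=[[[0.0013,0.0001,-0.0027,0,0],[0.0021,0.0002,-0.0045,0,0],[0.0021,0.0002,-0.0045,0,0]]])

```text
clock: 15.82
eef_pos: [0.6019, 0.1381, 0.1668]
tool_rot: [0.979, 0.204, -0.001, -0.007]
ft_force: [-25.4, -4.6, 45.6]
grip_width: 0.0
grasp_force: 26.3
```

move_arm(moves=[[[-0.0063,-0.0006,0.0136,0,0],[-0.0105,-0.0011,0.0226,0,0],[-0.0147,-0.0015,0.0317,0,0],[-0.0189,-0.002,0.045,0,0],[-0.025,-0.002,0.09,0,0]]])

```text
clock: 16.45
eef_pos: [0.5789, 0.1361, 0.2449]
tool_rot: [0.979, 0.204, -0.005, -0.006]
ft_force: [0.5, -0.1, 0.8]
grip_width: -0.0001
grasp_force: 0.0
```

move_arm(moves=[[[-0.04,-0.03,0.03,0,0],[-0.08,-0.06,0.03,0,0],[-0.12,-0.09,0.03,0,0],[-0.12,-0.09,0.03,0,0]]])

```text
clock: 16.95
eef_pos: [0.458, 0.045, 0.278]
tool_rot: [0.979, 0.203, -0.002, -0.006]
ft_force: [0.6, 0.7, 0.6]
grip_width: -0.0001
grasp_force: 0.0
```

```bash
python3 - <<'E'
from h import *
o,c=snap('scene','s9'); o2,c2=snap('top','t9'); print(o['eef_pos'],o['clock'])
a=cv2.resize(c['color'][160:460,240:440,::-1],(400,600),interpolation=3);b=cv2.resize(c2['color'][150:300,240:390,::-1],(400,400),interpolation=3)
b=np.vstack([b,np.zeros((200,400,3),np.uint8)]);cv2.imwrite('pics/crop9.png',np.hstack([a,b]))
E
```

```text
[0.4579929  0.0450162  0.27801064] 16.95
```

View pics/crop9.png

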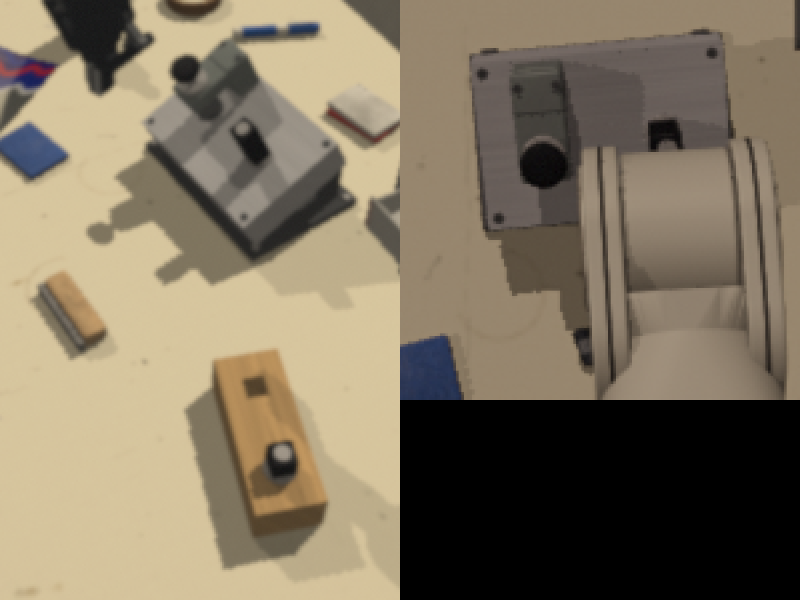

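The picture shows the pin seated square to the deck, the plunger head back up at about (332,194) in the scene image, and the short pin and nearby objects where they were. I'm handing the job in.

```bash
python3 -c "
from h import *
print(job.job_done())"
```

```text
the job is handed in; nothing more can be done
None
```

I handed the job in at about 17 s: the long pin is in the deck hole with its collar home, then I pushed the plunger to its stop and it came back up. The short pin is still in the rest, nothing lying around appears to have moved, and the judge's result was not shown.

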